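# Set out the smear-staining row

### The arm

A 6-joint arm with a two-finger parallel gripper is mounted at the origin on a cart in front of the work surface, level with it; the furniture and walls round the work are solid. World frame = base frame: x ahead of the robot, y to its left, z up, the work surface at z = 0. Lengths are in m, angles in rad, forces in N, time in s.
With the tool pointing down it reaches from about 0.35 to 0.975 m from the base axis. Payload 4.9 kg.
Tool frame: the origin (TCP) lies midway between the tips of the shut fingers; the grasp point (between the pads) lies arm.pinch_z behind it (arm.pinch_z is the distance from the TCP to the grasp point, in m); x points along the fingers, y is the direction in which the jaws open and shut, and the axes are right-handed (so a half turn about x gives the same grasp; the last joint's range is limited). The gripper opens to 85 mm and grips with 20 to 120 N. Pads are 22 mm wide; open, the fingers measure 114 mm over their backs; the gripper's body (76 mm by 85 mm) begins 54 mm behind the grasp point. The pads swing forward as they close: fully open they stand 13 mm farther back than shut.
Start: joints at [-1.285, 0.053, 1.613, -0, 1.476, -0.119], TCP at [0.246, -0.574, 0.231] pointing down, gripper open.
Joint ranges: [-3.01, 3.01], [-1.01, 2.22], [0.06, 2.58], [-1.02, 4.17], [0.09, 2.62], [-3.14, 3.14]. Speed limits (rad/s): [2.57, 2.57, 3.14, 3.14, 3.14, 3.14].

### API

Orientations are given as a unit quaternion [x, y, z, w].
In Python, from cell import arm, ik, cams, ticket, finder gives the robot as it stands. Calls block until the motion is done:
- arm.movep(position, orientation): joint-space move of the TCP to a pose.
- arm.move_linear(position, rate=0.15, frame=None, threshold=None): straight line of the TCP; frame=None keeps the orientation; rate is the mean speed in m/s. With threshold (N) it stops when the force on the tool has changed by that much, and returns True; else False.
- arm.goto_joints(angles): joint-space move.
- arm.let_go() and arm.clamp(): open the fingers fully, or close them until they stop; the grip force is fixed at half the most.
- arm.pause(seconds).
- ik(position, orientation): joint angles nearest the present ones, or None.
- cams.read_camera(name): name is "scene" or "top" or "wrist"; returns a dict with "img" (400x640x3 uint8, red, green, blue), "depth" (400x640 float32, m along the optical axis (not along the pixel's ray), 0 where there is no reading), "fx", "fy", "cx", "cy" (pixels), "R" (3x3) and "t" (3): a world point X has camera coordinates R X + t. Camera axes: x right, y down, z forward; pixel columns grow to the right and rows downward; lengths in m; the calibration is good to about 2 mm. A picture is of the moment at which its call begins.
A pose or a line that the arm cannot do raises arm.PlanningError and nothing moves.
- ticket.finish_job(): hands the job in, once; it reports no verdict.
Trained networks look in a picture, given as the dict that the camera call returned (one of the last four; its "shot" number tells which), for a name from the list of things; names that differ only in an ending like _2 or _b are one class to them, and where a whole thing is asked for, a point or a joint stands for the part that bears it (a point fixed in the world has none). Each returns a list of dicts, best first, with "score" (0 to 1); they miss things now and then, are a little off and sometimes report something else, mostly with a low value. They report only what shows in the picture. A call takes as long as a camera call. They do not tell look-alikes from the thing itself.
- finder.recognise(picture, name): "position" ([column, row] in pixels, amid what is visible of it).
Readings, each from a call of its own:
- arm.current_clock(): time.
- arm.current_q(): joint angles.
- arm.current_joint_vel(): joint speeds.
- arm.current_tau(): joint torques, N m.
- arm.current_eef_pos(): TCP position.
- arm.current_tcp_rot(): TCP orientation.
- arm.current_wrist_force(): force on the tool from outside, world axes, zero at the start.
- arm.current_torque(): the same for the moment, N m.
- arm.current_opening(): finger opening in m.
Only numpy, scipy, OpenCV 4.12 (cv2) and the standard library are available. Lean on these libraries where they do the work, as an engineer would, in place of code of your own. Each camera call takes 0.05 s, during which the arm holds its last target.

### The job

Set out the staining bench around the two specimen cups, which stay where they are. Stand the amber bottle centrally on the coaster between the cups, the white bottle with the blue cap on the coaster on the other (outer) side of the red-lidded cup, and the small white bottle with the green cap on the coaster on the outer side of the yellow-lidded cup; lay the blue slide box centrally on the rectangular mat in front of the amber bottle, right way up and lengthways along the mat. Keep the bottles upright, leave the cups undisturbed and let go of everything.

Things in the scene. Friction and masses are not known exactly. Their poses are not given: they have to be found in the camera images.
- blue_bottle_center (a point): large white reagent bottle with a blue cap and blue band, 60 mm across the straight body, 107 mm tall in all, with a narrower screw cap (the body is straight up to about 70 mm). Starts standing loose on the worktop in front of the row of coasters. The point is on its axis, half-way up (53.5 mm above its underside); z runs up the axis.
- amber_bottle_center (a point): brown (amber) reagent bottle with an orange cap, 52 mm across the straight body, 92 mm tall in all, with a narrower screw cap (the body is straight up to about 58 mm). Starts standing loose on the worktop in front of the row of coasters. The point is on its axis, half-way up (46 mm above its underside); z runs up the axis.
- green_bottle_center (a point): small white reagent bottle with a green cap and green band, 44 mm across the straight body, 80 mm tall in all, with a narrower screw cap (the body is straight up to about 50 mm). Starts standing loose on the worktop in front of the row of coasters. The point is on its axis, half-way up (40 mm above its underside); z runs up the axis.
- slide_box_center (a point): closed dark blue box for microscope slides, 40 x 101 x 32 mm (x, y, z), lid stays shut; starts lying flat and loose on the worktop in front of the row of coasters. The point is at its centre (16 mm above its underside); y runs along its length, z up.
- red_cup_center (a point): specimen cup with a red screw lid, 65 mm across the lid, 60 mm across the body, 74 mm tall; loose, already standing in the row, mid-way between two neighbouring coasters (105 mm from the centre of each), and stays there. The point is on its axis, half-way up (37 mm).
- yellow_cup_center (a point): specimen cup with a yellow screw lid, 65 mm across the lid, 60 mm across the body, 74 mm tall; loose, already standing in the row, mid-way between two neighbouring coasters (105 mm from the centre of each), and stays there. The point is on its axis, half-way up (37 mm).
- coaster_left: the left-hand one (seen from the robot) of three identical round spill coasters, black with a grey top, 84 mm across, 3 mm thick, fixed flat on the worktop in one straight row, 210 mm apart centre to centre. Origin at the centre of the underside; y runs along the row to the robot's left, x away from the robot.
- coaster_middle: the middle one, between the two cups, (seen from the robot) of three identical round spill coasters, black with a grey top, 84 mm across, 3 mm thick, fixed flat on the worktop in one straight row, 210 mm apart centre to centre. Origin at the centre of the underside; y runs along the row to the robot's left, x away from the robot.
- coaster_right: the right-hand one (seen from the robot) of three identical round spill coasters, black with a grey top, 84 mm across, 3 mm thick, fixed flat on the worktop in one straight row, 210 mm apart centre to centre. Origin at the centre of the underside; y runs along the row to the robot's left, x away from the robot.
- slide_mat: thin rectangular mat, black with a grey top, 56 x 120 mm (x, y), 3 mm thick, fixed flat on the worktop 135 mm in front of the middle coaster (nearer the robot), its length parallel to the row of coasters. Origin at the centre of the underside; y along its length, x away from the robot toward the middle coaster.
Things that resemble listed ones, but are neither listed nor needed, are in the scene too. Leave any purple look-alike of the part that bears blue_bottle_center alone. Of the things that look like the part that bears slide_box_center, the larger one is meant.

How it is judged:
At the end, for the whole second after the job is handed in: Each bottle is within 15 mm of the centre of its coaster and the slide box of the mat's (lengthways within 0.2 rad); all stand right way up (0.1 rad) on their places, still; both cups upright and within 20 mm of where they stood (((horizontal distance between blue_bottle_center and coaster_left below 0.015 m and horizontal distance between red_cup_center and coaster_left below 0.14 m) or (horizontal distance between blue_bottle_center and coaster_right below 0.015 m and horizontal distance between red_cup_center and coaster_right below 0.14 m)) and ((horizontal distance between green_bottle_center and coaster_left below 0.015 m and horizontal distance between yellow_cup_center and coaster_left below 0.14 m) or (horizontal distance between green_bottle_center and coaster_right below 0.015 m and horizontal distance between yellow_cup_center and coaster_right below 0.14 m)) and horizontal distance between amber_bottle_center and coaster_middle below 0.015 m and horizontal distance between slide_box_center and slide_mat below 0.015 m and angle between the y axis of slide_mat and the y axis of slide_box_center, either way round below 0.2 rad and height (world z) of blue_bottle_center between 0.0515 and 0.0615 m and angle between each of blue_bottle_center, amber_bottle_center, green_bottle_center, slide_box_center, red_cup_center, yellow_cup_center's own z axis and vertical below 0.1 rad and linear speed of each of blue_bottle, amber_bottle, green_bottle, slide_box below 0.02 m/s and height (world z) of amber_bottle_center between 0.044 and 0.054 m and height (world z) of green_bottle_center between 0.038 and 0.048 m and height (world z) of slide_box_center between 0.014 and 0.024 m and distance of each of red_cup_center, yellow_cup_center from where it was at the start of the episode below 0.02 m); the robot touches nothing.
It fails at once if a specimen cup is pushed more than 30 mm or tipped (distance of any of red_cup_center, yellow_cup_center from where it was at the start of the episode above 0.03 m or angle between any of red_cup_center, yellow_cup_center's own z axis and vertical above 0.4 rad).
It fails at once if a bottle is tipped over (angle between any of blue_bottle_center, amber_bottle_center, green_bottle_center's own z axis and vertical above 0.6 rad).
It also fails if it takes over 109 s, if anything falls off the work surface, if the arm or the gripper's body presses on something with over 40 N, if the wrist force passes 120 N, or if a joint passes its speed limit or range.

## Working session

There is one attempt and no reset: what is moved stays moved. The work goes in short steps, each a Python script; the robot and the scene stay as the last script left them, time stands still between calls to the robot, and variables do not carry over. Pictures are saved under pics/ and viewed, and the job is handed in when it is done.

```bash
ls; mkdir -p pics; python3 - <<'E'
from cell import arm, ik, cams, ticket, finder
import cv2
print(arm.current_clock(), arm.pinch_z, arm.current_tcp_rot())
for n in ["scene","top"]:
    c=cams.read_camera(n); cv2.imwrite(f"pics/{n}0.png",c["img"][:,:,::-1])
    print(n,c["fx"],c["R"],c["t"])
    for k in ["blue_bottle_center","amber_bottle_center","green_bottle_center","slide_box_center","red_cup_center","yellow_cup_center","coaster_middle","slide_mat"]:
        print(k,[(d["position"],round(d["score"],2)) for d in finder.recognise(c,k)])
print(arm.current_clock())
E
```

```text
pics
0.0 0.0187 [-0.69261636 -0.14289156  0.69272877 -0.14139109]
scene 478.47474881065654 [[-0.86531256 -0.50079795  0.02087072]
 [-0.30482718  0.4927342  -0.81504196]
 [ 0.39788762 -0.71162801 -0.57902592]] [0.46881334 0.22130911 0.92094018]
blue_bottle_center [([325.5, 267.3], 0.88)]
amber_bottle_center [([284.7, 304.8], 0.92)]
green_bottle_center [([400.3, 176.6], 0.77)]
slide_box_center [([415.7, 164.1], 0.8), ([399.2, 179.2], 0.38)]
red_cup_center []
yellow_cup_center []
coaster_middle [([312.0, 213.3], 0.89)]
slide_mat [([357.4, 237.8], 0.74)]
top 372.7331354809808 [[ 0.04887461 -0.9988041   0.00128455]
 [-0.97381643 -0.04793769 -0.22222409]
 [ 0.22201991  0.0096102  -0.97499477]] [-0.01869671  0.53386284  1.00224498]
blue_bottle_center [([351.0, 238.2], 0.89), ([252.1, 235.0], 0.87)]
amber_bottle_center [([212.9, 233.9], 0.89)]
green_bottle_center [([386.3, 241.9], 0.81), ([356.4, 196.7], 0.41)]
slide_box_center [([426.8, 204.6], 0.87), ([422.7, 241.2], 0.74), ([384.9, 206.9], 0.51)]
red_cup_center [([355.8, 196.7], 0.83)]
yellow_cup_center [([286.0, 184.3], 0.94)]
coaster_middle [([314.5, 195.7], 0.58)]
slide_mat [([310.1, 237.4], 0.71)]
0.9
```

View pics/scene0.png

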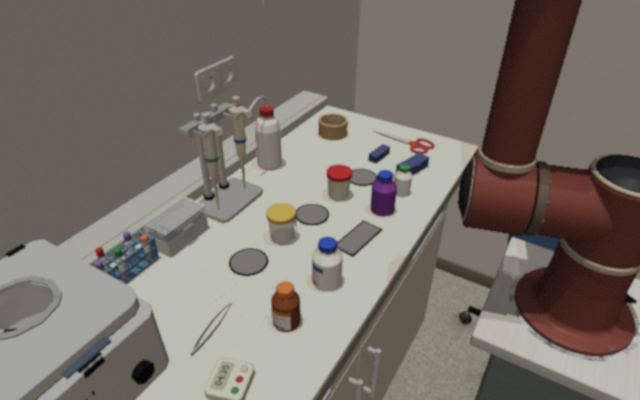

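View pics/top0.png

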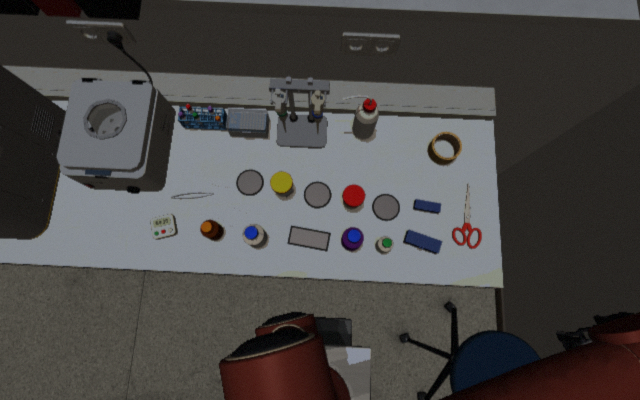

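The yellow cup is on the left at (282,183) and the red cup on the right at (354,196). So green goes to the left coaster (250,182), blue to the right one (386,207), and amber to the middle one (317,194). The real blue bottle is at (252,235) and the purple decoy at (352,238). The larger box is at (422,241).

```bash
cat > h.py <<'E'
import numpy as np, cv2
from cell import arm, ik, cams, ticket, finder
def ray(c,u,v):
    d=c["R"].T@np.array([(u-c["cx"])/c["fx"],(v-c["cy"])/c["fy"],1.]); o=-c["R"].T@c["t"]; return o,d
def onz(c,u,v,z):
    o,d=ray(c,u,v); s=(z-o[2])/d[2]; return o+s*d
def cloud(c):
    h,w=c["depth"].shape; u,v=np.meshgrid(np.arange(w),np.arange(h)); D=c["depth"]
    P=np.stack([(u-c["cx"])/c["fx"]*D,(v-c["cy"])/c["fy"]*D,D],-1)-c["t"]
    return P@c["R"]
def px(c,X):
    p=c["R"]@np.asarray(X)+c["t"]; return np.array([c["fx"]*p[0]/p[2]+c["cx"],c["fy"]*p[1]/p[2]+c["cy"]])
E
python3 - <<'E'
from h import *
c=cams.read_camera("top"); P=cloud(c); img=c["img"]; hsv=cv2.cvtColor(img,cv2.COLOR_RGB2HSV)
big=cv2.resize(img[150:270,140:480],None,fx=2.35,fy=2.35,interpolation=cv2.INTER_CUBIC)
cv2.imwrite("pics/topz.png",big[:,:,::-1])
sp=P[150:270,140:480]; t=c["depth"][150:270,140:480]>0
print("table z",np.median(sp[t][:,2]), np.percentile(sp[t][:,2],[5,95]))
def seg(name,m,box,z=None):
    u0,u1,v0,v1=box; mm=np.zeros(m.shape,np.uint8); mm[v0:v1,u0:u1]=m[v0:v1,u0:u1]
    n,l,s,ce=cv2.connectedComponentsWithStats(mm)
    k=1+np.argmax(s[1:,4]); sel=(l==k); pts=P[sel&(c["depth"]>0)]
    zz=np.percentile(pts[:,2],80) if z is None else z
    print(name,"px",ce[k].round(1),s[k],"zmed",np.median(pts[:,2]).round(4),"z80",zz.round(4) if z is None else z,"onz",onz(c,*ce[k],zz).round(4),"mean",pts.mean(0).round(4))
    return sel
H,S,V=[hsv[...,i].astype(int) for i in range(3)]
dark=(V<175)&(S<60)
for nm,b in dict(cl=(232,268,166,198),cm=(300,335,178,212),cr=(369,404,191,224),mat=(284,335,222,254)).items(): 
    print(V[(b[2]+b[3])//2,(b[0]+b[1])//2], V[b[2],b[0]],S[(b[2]+b[3])//2,(b[0]+b[1])//2]); seg(nm,dark,b,0.003)
sat=(S>120)
seg("amber cap",sat&(H<20)&(V>150),(195,225,215,245),.092)
seg("blue cap",sat&(H>95),(240,268,220,250),.107)
seg("green cap",(S>80)&(H>35)&(H<90),(374,398,230,255),.080)
seg("yellow",sat&(H>18)&(H<35),(268,297,168,200),.074)
seg("red",sat&((H<8)|(H>170)),(338,370,180,212),.074)
b=seg("box",(S>80)&(H>95),(400,445,225,256))
q=P[b]; q=q[q[:,2]>.02]; print(len(q),q.mean(0),cv2.minAreaRect((q[:,:2]*1000).astype(np.float32)))
# tall things near
for (x0,x1,y0,y1) in [(.4,.95,-.5,.5)]:
    m=(P[...,2]>.12)&(P[...,0]>x0)&(P[...,0]<x1)&(P[...,1]>y0)&(P[...,1]<y1)&(c["depth"]>0)
    print("tall",m.sum(),P[m].min(0) if m.any() else 0,P[m].max(0) if m.any() else 0)
E
```

```text
table z -0.0007740674088086558 [-0.00456257  0.07089521]
95 147 13
cl px [249.5 181.5] [ 232  166   36   32 1152] zmed 0.0002 z80 0.003 onz [0.6112 0.2186 0.003 ] mean [6.121e-01 2.193e-01 3.000e-04]
100 146 18
cm px [317.  194.5] [ 300  178   35   34 1190] zmed 0.0001 z80 0.003 onz [0.5804 0.0109 0.003 ] mean [5.814e-01 1.100e-02 1.000e-04]
93 147 14
cr px [386. 207.] [ 369  191   35   33 1155] zmed 0.0002 z80 0.003 onz [ 0.5519 -0.198   0.003 ] mean [ 5.527e-01 -1.985e-01  2.000e-04]
109 149 16
mat px [309.  237.5] [ 284  222   51   32 1632] zmed 0.0001 z80 0.003 onz [0.4485 0.0281 0.003 ] mean [4.49e-01 2.83e-02 1.00e-04]Traceback (most recent call last):
  File "<stdin>", line 19, in <module>
  File "<stdin>", line 10, in seg
    return _wrapfunc(a, 'argmax', axis=axis, out=out, **kwds)
    return bound(*args, **kwds)
ValueError: attempt to get argmax of an empty sequence
```

View pics/topz.png

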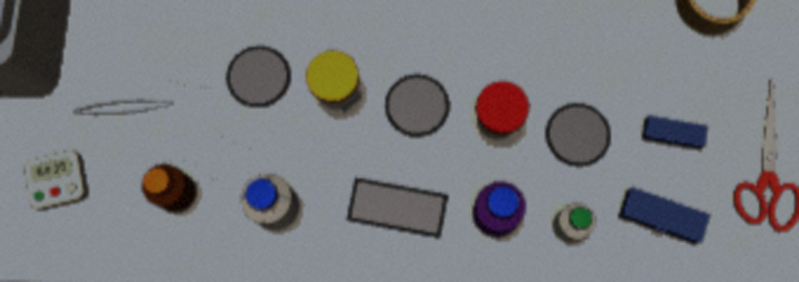

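```bash
cat > loc.py <<'E'
from h import *
c=cams.read_camera("top"); P=cloud(c); img=c["img"]; hsv=cv2.cvtColor(img,cv2.COLOR_RGB2HSV)
H,S,V=[hsv[...,i].astype(int) for i in range(3)]
def seg(name,m,box,z=None):
    u0,u1,v0,v1=box; mm=np.zeros(m.shape,np.uint8); mm[v0:v1,u0:u1]=m[v0:v1,u0:u1]
    n,l,s,ce=cv2.connectedComponentsWithStats(mm)
    if n<2: print(name,"none",H[v0:v1,u0:u1].mean()); return None
    k=1+np.argmax(s[1:,4]); sel=(l==k); pts=P[sel&(c["depth"]>0)]
    zz=np.percentile(pts[:,2],80) if z is None else z
    print(name,"px",ce[k].round(1),s[k],"z50,80",np.percentile(pts[:,2],[50,80]).round(4),"onz",onz(c,*ce[k],zz).round(4),"mean",pts.mean(0).round(4))
    return sel
E
python3 - <<'E'
from loc import *
dark=(V<125)&(S<90)
for nm,b in dict(cl=(232,268,164,200),cm=(299,336,176,213),cr=(368,405,189,226),mat=(284,335,220,256)).items(): 
    s=seg(nm,dark,b,0.003)
    pts=np.argwhere(s)[:,::-1].astype(np.float32); h=cv2.convexHull(pts)[:,0]
    if nm!="mat":
        (cx,cy),ax,_=cv2.fitEllipse(h); print("  ell",cx,cy,ax,onz(c,cx,cy,.003).round(4))
    else:
        w=np.array([onz(c,*p,.003)[:2]*1000 for p in h],np.float32); print("  rect",cv2.minAreaRect(w))
sat=(S>110)
seg("amber cap",sat&(H<22)&(V>110),(195,225,215,245),.090)
seg("blue cap",sat&(H>95)&(V>110),(240,268,220,250),.105)
seg("green cap",(S>70)&(H>35)&(H<90),(374,398,230,255),.078)
seg("yellow",sat&(H>18)&(H<35),(268,297,168,200),.074)
seg("red",sat&((H<8)|(H>170)),(338,370,180,212),.074)
for r in ((400,445,225,256),(410,445,196,216)):
    b=seg("box",(S>80)&(H>95),r,.032)
    pts=np.argwhere(b)[:,::-1].astype(np.float32); h=cv2.convexHull(pts)[:,0]
    print("  rect32",cv2.minAreaRect(np.array([onz(c,*p,.032)[:2]*1000 for p in h],np.float32)))
m=(P[...,2]>.12)&(P[...,0]>.4)&(P[...,0]<.95)&(abs(P[...,1])<.4)&(c["depth"]>0)
q=P[m]; print("tall",q.min(0),q.max(0))
E
```

```text
cl px [249.6 182.1] [236 169  28  27 615] z50,80 [0.0017 0.0036] onz [0.6092 0.2182 0.003 ] mean [0.6096 0.2185 0.0016]
  ell 249.58741760253906 182.14828491210938 (27.187925338745117, 28.361867904663086) [0.6091 0.2182 0.003 ]
cm px [317.2 194.5] [303 181  29  28 625] z50,80 [0.0018 0.0035] onz [0.5804 0.0104 0.003 ] mean [0.5809 0.0105 0.0016]
  ell 317.1236267089844 194.49789428710938 (27.670948028564453, 28.095169067382812) [0.5804 0.0106 0.003 ]
cr px [385.5 207. ] [372 193  28  29 632] z50,80 [0.0016 0.0034] onz [ 0.5518 -0.1967  0.003 ] mean [ 0.5523 -0.1969  0.0015]
  ell 385.547607421875 206.9873809814453 (27.429058074951172, 28.886417388916016) [ 0.5518 -0.1967  0.003 ]
mat px [308.8 238. ] [287 225  44  27 824] z50,80 [0.0015 0.0033] onz [0.447  0.0287 0.003 ] mean [0.4473 0.0288 0.0014]
  rect ((447.24591064453125, 28.989765167236328), (122.12596893310547, 59.45415115356445), 82.69935607910156)
amber cap px [205.6 226.4] [201 222  10  10  79] z50,80 [0.0905 0.0925] onz [0.4532 0.3093 0.09  ] mean [0.4532 0.3092 0.0906]
blue cap px [250.4 232.2] [245 226  12  13 123] z50,8
[... 310 characters left out ...]
5936 0.1141 0.0719]
red px [353.3 195.5] [343 185  22  23 399] z50,80 [0.0718 0.0734] onz [ 0.5641 -0.0927  0.074 ] mean [ 0.5647 -0.0929  0.0716]
box px [422.6 241.2] [404 230  38  23 468] z50,80 [0.0295 0.0312] onz [ 0.4497 -0.2984  0.032 ] mean [ 0.4501 -0.299   0.0293]
  rect32 ((449.73431396484375, -298.0845642089844), (101.23726654052734, 38.6821403503418), 72.60301971435547)
box px [427.1 205.7] [414 199  27  14 248] z50,80 [0.0217 0.0233] onz [ 0.5549 -0.3131  0.032 ] mean [ 0.5575 -0.3161  0.0213]
  rect32 ((554.9266967773438, -313.0072021484375), (75.22016906738281, 29.179183959960938), 82.47466278076172)
tall [ 0.67006537 -0.39999203  0.12001305] [0.94999994 0.39995714 0.66101839]
```

```bash
cat >> h.py <<'E'
from scipy.spatial.transform import Rotation as Ro
def quat(th):
    a=np.array([0,0,-1.]);y=np.array([np.cos(th),np.sin(th),0]);z=np.cross(a,y)
    return Ro.from_matrix(np.stack([a,y,z],1)).as_quat()
E
python3 - <<'E'
from h import *
c=cams.read_camera("top"); P=cloud(c); ok=c["depth"]>0
for y in np.arange(-.25,.3,.05):
    m=ok&(P[...,2]>.1)&(P[...,1]>y)&(P[...,1]<y+.05)&(P[...,0]>.5)&(P[...,0]<.85)
    if m.any():
        q=P[m]; i=q[:,0].argmin(); print(round(y,2),q[i].round(3),"zmax",q[:,2].max().round(3),m.sum())
# side check of axis with scene cam
s=cams.read_camera("scene")
g=s["img"].copy()
T=dict(am=(.4532,.3092,.046),bl=(.441,.183,.0535),gr=(.4354,-.1875,.04),bx=(.4497,-.298,.016),cm=(.5804,.0106,.003))
for k,X in T.items():
    for z in (X[2]*2,0): cv2.circle(g,tuple(px(s,(X[0],X[1],z)).round().astype(int)),1,(0,255,0),-1)
cv2.imwrite("pics/sc1.png",cv2.resize(g[120:360,220:520],None,fx=2.5,fy=2.5)[:,:,::-1])
R=Ro.from_quat(arm.current_tcp_rot()).as_matrix(); print(R.round(2))
for nm,(x,y) in dict(am=(.4532,.3092),cm=(.5804,.0106),bl=(.441,.183),cr=(.5518,-.1967),gr=(.4354,-.1875),cl=(.6092,.2182)).items():
    for th in (-.137,-.137+np.pi): 
        q=ik((x,y,.2),quat(th)); q2=ik((x,y,.03),quat(th)); print(nm,round(th,2),None if q is None else np.round(q,2),q2 is not None)
for nm,x,y,t in (("bx",.4497,-.298,-.304),("mat",.447,.029,-.137)):
    for th in (t,t+np.pi):
        q=ik((x,y,.2),quat(th)); q2=ik((x,y,.004),quat(th)); print(nm,round(th,2),None if q is None else np.round(q,2),q2 is not None)
E
```

```text
-0.25 [ 0.709 -0.223  0.603] zmax 0.623 765
-0.2 [ 0.709 -0.191  0.62 ] zmax 0.623 727
-0.15 [ 0.709 -0.144  0.617] zmax 0.623 1105
-0.1 [ 0.709 -0.062  0.608] zmax 0.623 738
-0.05 [ 0.709 -0.025  0.61 ] zmax 0.623 635
-0.0 [0.709 0.037 0.619] zmax 0.622 1149
0.05 [0.709 0.08  0.617] zmax 0.623 803
0.1 [0.709 0.119 0.621] zmax 0.622 1034
0.15 [0.709 0.16  0.612] zmax 0.623 373
0.2 [0.709 0.225 0.613] zmax 0.622 329
0.25 [0.671 0.288 0.647] zmax 0.661 662
[[-0.    0.39 -0.92]
 [ 0.   -0.92 -0.39]
 [-1.   -0.    0.  ]]
am -0.14 [ 0.46 -0.11  1.82 -0.    1.43  0.6 ] True
am 3.0 [ 0.46 -0.11  1.82 -0.    1.43 -2.54] True
cm -0.14 [-0.11 -0.03  1.75 -0.    1.42  0.03] True
cm 3.0 [-0.11 -0.03  1.75 -0.    1.42 -3.11] True
bl -0.14 [ 0.24 -0.29  1.98 -0.    1.45  0.37] True
bl 3.0 [ 0.24 -0.29  1.98 -0.    1.45 -2.77] True
cr -0.14 [-0.47 -0.02  1.74 -0.    1.42 -0.33] True
cr 3.0 [-0.47 -0.02  1.74 -0.    1.42  2.81] True
gr -0.14 [-0.56 -0.3   1.99 -0.    1.45 -0.43] True
gr 3.0 [-0.56 -0.3   1.99 -0.    1.45  2.71] True
cl -0.14 [ 0.23  0.12  1.59 -0.    1.43  0.37] True
cl 3.0 [ 0.23  0.12  1.59 -0.    1.43 -2.78] True
bx -0.3 [-0.72 -0.13  1.84 -0.    1.43 -0.42] True
bx 2.84 [-0.72 -0.13  1.84 -0.    1.43  2.72] True
mat -0.14 [-0.1  -0.37  2.04 -0.    1.47  0.04] True
mat 3.0 [-0.1  -0.37  2.04 -0.    1.47 -3.11] True
```

View pics/sc1.png

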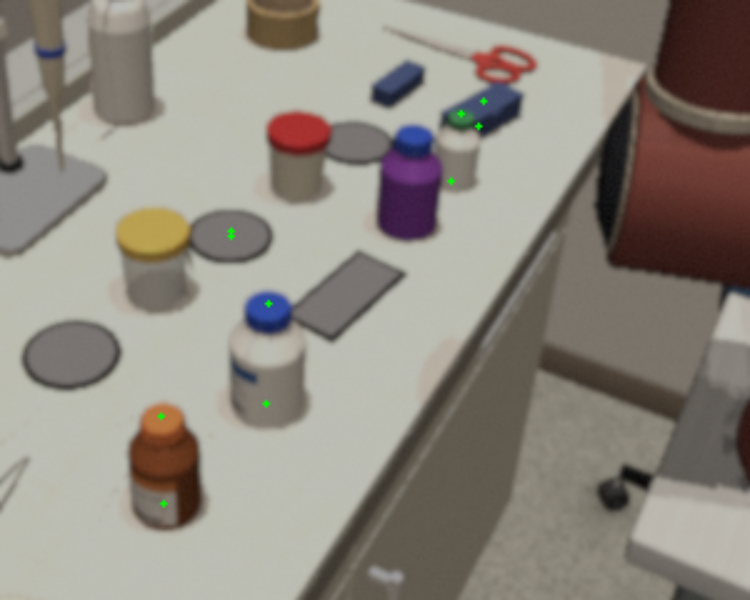

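Both cameras agree on the axes: the green projections fall on the caps and bases in the scene view. I'll move the amber bottle first.

```bash
cat >> h.py <<'E'
def pick(x,y,z,th,hi=.2):
    arm.movep([x,y,hi],quat(th))
    hit=arm.move_linear([x,y,z],rate=.12,threshold=15)
    print("down hit",hit,np.round(arm.current_eef_pos(),4))
    if hit: return False
    arm.clamp(); print("opening",arm.current_opening()); return True
def place(x,y,z,th,hi=.2,x0=None):
    p=arm.current_eef_pos(); arm.move_linear([p[0],p[1],hi],rate=.15)
    print("opening",arm.current_opening(),"F",np.round(arm.current_wrist_force(),1))
    arm.move_linear([x,y,hi],rate=.2,frame=quat(th))
    arm.move_linear([x,y,z+.015],rate=.15)
    hit=arm.move_linear([x,y,z],rate=.03,threshold=4)
    print("place hit",hit,np.round(arm.current_eef_pos(),4),"open",arm.current_opening())
    arm.pause(.2)
def leave(hi=.2):
    arm.let_go(); p=arm.current_eef_pos(); arm.move_linear([p[0],p[1],hi],rate=.12); print("t",arm.current_clock())
def snap(n,f,box=None):
    c=cams.read_camera(n); g=c["img"]
    if box: g=cv2.resize(g[box[2]:box[3],box[0]:box[1]],None,fx=2.3,fy=2.3,interpolation=cv2.INTER_CUBIC)
    cv2.imwrite("pics/"+f,g[:,:,::-1]); return c
E
python3 - <<'E'
from h import *
print(pick(.4532,.3092,.024,-.137))
p=arm.current_eef_pos()
snap("scene","am1.png",(220,520,120,360))
print(np.round(arm.current_wrist_force(),1),arm.current_clock())
E
```

```text
down hit False [0.4539 0.3096 0.0249]
opening 0.049732749934847456
True
[0.2 0.  3.9] 6.3583
```

View pics/am1.png

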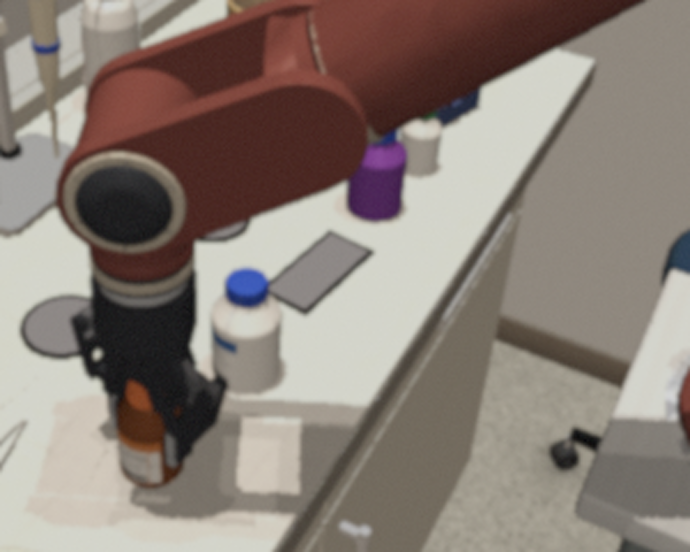

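Amber is gripped. Next I'll place it.

```bash
python3 - <<'E'
from h import *
place(.5804,.0106,.0265,-.137)
leave()
pick(.4497,-.298,.002,-.304,.15)
place(.447,.029,.003,-.137,.15)
print(arm.current_clock())
snap("scene","b1.png",(220,520,120,360))
E
```

```text
opening 0.050083794130648916 F [-0.6  0.4 -0.6]
place hit True [0.5804 0.0106 0.0278] open 0.04983259522336549
t 13.3833
down hit False [ 0.4504 -0.2986  0.0029]
opening 0.035419937230380234
opening 0.03568356481230842 F [ 0.4 -0.2 -0.9]
place hit True [0.4473 0.029  0.0056] open 0.03591870413648018
21.1583
```

View pics/b1.png

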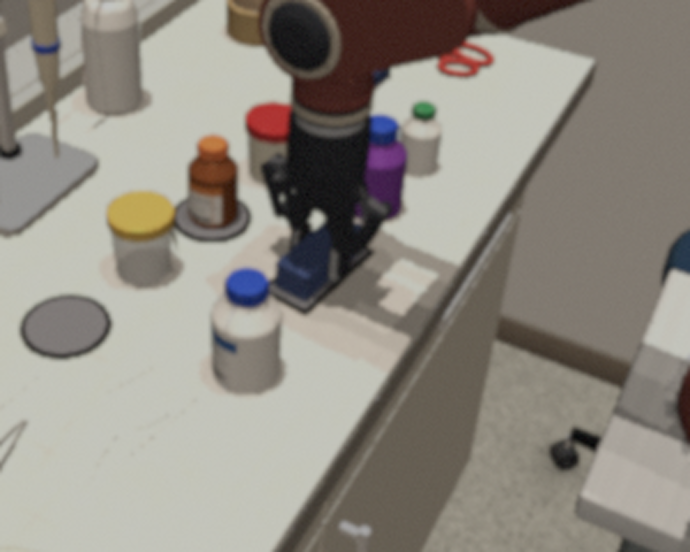

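```bash
python3 - <<'E'
from h import *
leave()
pick(.441,.183,.038,-.137,.22)
E
python3 - <<'E'
from h import *
place(.5518,-.1967,.0405,-.137,.22)
leave(.22)
pick(.4354,-.1875,.012,-.137,.2)
snap("scene","g1.png",(220,520,120,360))
E
```

```text
t 23.525
down hit False [0.4417 0.1832 0.0389]
opening 0.058197099140557866
opening 0.058195965130449265 F [-1.3 -0.4 -1.9]
place hit True [ 0.5518 -0.1967  0.042 ] open 0.05848402610759461
t 33.6667
down hit False [ 0.436  -0.1879  0.0128]
opening 0.04211843707056909
```

View pics/g1.png

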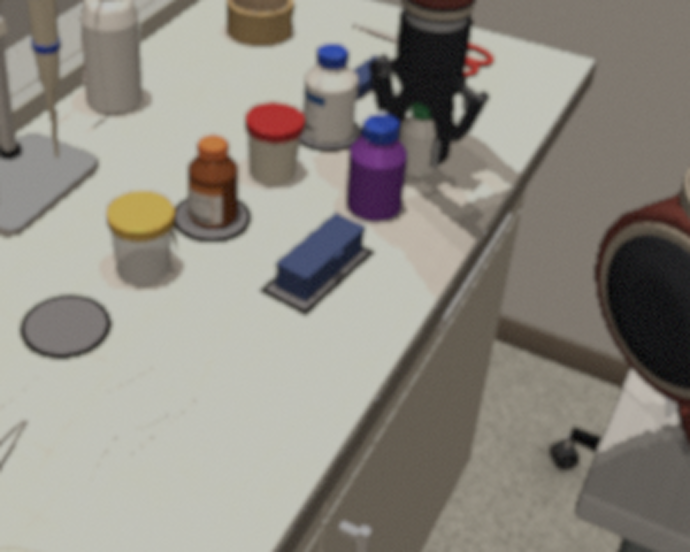

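```bash
python3 - <<'E'
from h import *
place(.6092,.2182,.0145,-.137,.2)
leave(.2)
arm.movep([.35,-.45,.3],quat(-.6)); print(arm.current_clock())
snap("top","e1.png",(170,470,150,270))
E
python3 - <<'E'
from loc import *
sat=(S>110)
T=dict(cl=(.6092,.2182),cm=(.5804,.0106),cr=(.5518,-.1967),mat=(.447,.029))
def at(n,m,X,z,r=16):
    u,v=px(c,(*X,z)).astype(int); return seg(n,m,(u-r,u+r,v-r,v+r),z)
at("amber",sat&(H<22)&(V>110),T["cm"],.093); at("blue",sat&(H>95)&(V>100),T["cr"],.108); at("green",(S>70)&(H>35)&(H<90),T["cl"],.081)
at("yellow",sat&(H>18)&(H<35),(.5929,.114),.074);at("red",sat&((H<8)|(H>170)),(.5641,-.0927),.074)
b=at("box",(S>80)&(H>95),T["mat"],.035,24)
h=cv2.convexHull(np.argwhere(b)[:,::-1].astype(np.float32))[:,0]
print(cv2.minAreaRect(np.array([onz(c,*p,.035)[:2]*1000 for p in h],np.float32)))
E
```

```text
opening 0.042006627091351965 F [-0.6  0.1 -1.2]
place hit True [0.6091 0.2182 0.0156] open 0.04215945270197993
t 44.3667
46.925
amber px [317.5 186.3] [313 182  10  10  76] z50,80 [0.0932 0.0946] onz [0.5809 0.0096 0.093 ] mean [0.5808 0.0096 0.0931]
blue px [392.4 198.6] [387 193  12  12 115] z50,80 [0.1085 0.11  ] onz [ 0.5519 -0.1966  0.108 ] mean [ 0.5518 -0.1965  0.1085]
green px [245.2 174.6] [241 170   9  10  63] z50,80 [0.0815 0.083 ] onz [0.6087 0.2169 0.081 ] mean [0.6099 0.2175 0.0775]
yellow px [281.1 182.3] [270 172  23  22 388] z50,80 [0.0722 0.0738] onz [0.593  0.1141 0.074 ] mean [0.5936 0.1143 0.072 ]
red px [353.3 195.5] [343 185  22  23 399] z50,80 [0.0719 0.0736] onz [ 0.5641 -0.0927  0.074 ] mean [ 0.5648 -0.0929  0.0715]
box px [309.5 236.6] [292 227  36  20 482] z50,80 [0.0329 0.0346] onz [0.4466 0.0259 0.035 ] mean [0.4471 0.0259 0.0314]
((445.8699035644531, 26.34561538696289), (99.69703674316406, 41.44831848144531), 82.40997314453125)
```

View pics/e1.png

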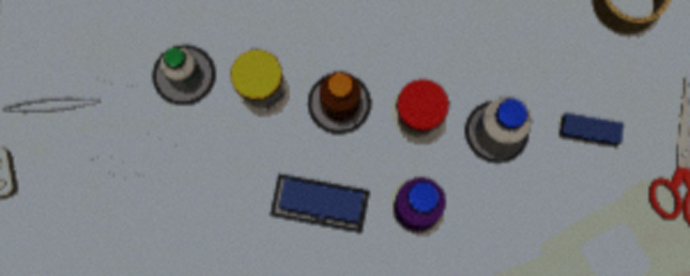

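The picture shows green on the left coaster at about (183,73), amber on the middle one at (340,100), blue on the right one at (497,130), and the box on the mat at (320,202). All are within 3 mm of their targets, and the cups haven't moved.

```bash
python3 -c "
from cell import ticket; print(ticket.finish_job())"
```

```text
the job is handed in; nothing more can be done
None
```

The bench is set out and the job is handed in, at about 47 s on the robot's clock of the 109 s allowed. The hand-in reports no verdict.

- **Placing:** amber is on the middle coaster between the cups. The blue-capped bottle is on the right coaster, outside the red cup. The green-capped bottle is on the left coaster, outside the yellow cup. The larger slide box lies along the mat.
- **Last check (top camera, before handing in):**
  - The bottles measured about 0 to 1.5 mm from their coaster centres and the box about 3 mm from the mat's.
  - The box was aligned with the mat to within 0.01 rad.
  - The heights of the cap tops and the box lid agreed with everything standing flat on its place.
  - Both cups measured within 0.1 mm of where they started.
- **Release:** the gripper was open and the arm well clear of everything.
- **Disagreement:** the finger opening read a little under the nominal sizes: 50 mm on the 52 mm amber bottle and 35 mm on the 40 mm box. All four were carried and released without slipping.

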